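# Index the moulding turntable to its next notch

## Robot

A 6-joint arm with a two-finger parallel gripper is mounted at the origin on the work surface. World frame = base frame: x ahead of the robot, y to its left, z up, the work surface at z = 0. Lengths are in m, angles in rad, forces in N, time in s.
With the tool pointing down it reaches from about 0.3 to 0.775 m from the base axis. Payload 14.6 kg.
Tool frame: the origin (TCP) lies at the very end of the fingers, on their centre line; the grasp point (between the pads) lies 19 mm behind it; z points along the fingers, y is the line along which they close (so a half turn about z gives the same grasp; the last joint's range is limited). The gripper opens to 94 mm and grips with 3 to 60 N. Pads are 16 mm wide; open, the fingers measure 119 mm over their backs; the gripper's body (75 mm by 177 mm) begins 78 mm behind the grasp point.
Start: joints at [-1.252, 0.3, 1.521, -0, 1.321, -0.067], TCP at [0.207, -0.51, 0.169] pointing down, gripper open.
Joint ranges: [-3.03, 3.03], [-0.79, 2.21], [0.23, 2.52], [-1.04, 4.18], [0, 3.07], [-2.55, 2.55]. Speed limits (rad/s): [2.22, 2.22, 2.57, 3.14, 3.14, 3.14].

## Interface

Orientations are given as [roll, pitch, yaw] about the fixed x, y, z axes, in that order (R = Rz(yaw) Ry(pitch) Rx(roll)).
In Python, from station import ctrl gives the robot as it stands.
- The arm moves only by the tool move_arm, never from a script. Its argument "increments" is a list of rows, each a list of 7 numbers: the opening, from 0 (shut) to 1 (fully open), then the shift along the tool's x, y, z in units of 50 mm (1.0 is 50 mm), then the turn, a rotation vector about the tool's x, y, z in rad. In form: [[claw, tx, ty, tz, rx, ry, rz], ...]. A call has 1 to 20 rows; each row shifts and turns the commanded pose from where the row before left it, along the tool's axes as they then stand; what a row does not reach is not made up. A row lasts 1/10 s, in which the tool goes at most 50 mm and 8.59 degrees, less where a joint would pass 70% of its speed; a pose out of reach is approached as far as the arm can. A call is refused whole if a number of a shift passes 1 or a number of a turn 0.15, either way. A call with a gripper value outside its range is refused whole. The fingers move at their own pace and stop on an object; "force" is the grip in N (left out, the last holds). Time passes only in rows, so rows that do not move let the fingers close. It gives the time, the measured TCP pose, the force, the opening and the grip force at its end, in the units of the state.
- ctrl.get_obs(): the state, without advancing time (a new reading comes with each control period).
- ctrl.camera(name): name is "side" or "top" or "wrist"; returns a dict with "color" (384x512x3 uint8, blue, green, red), "K" (3x3 intrinsics, pixels), "pose" (4x4, takes a point from camera to world coordinates); the wrist camera has in their place "tool_from_camera" (4x4, takes a point from camera to tool coordinates, whose origin is the TCP and whose axes are the flange's). Camera axes: x right, y down, z forward; pixel columns grow to the right and rows downward; lengths in m; the calibration is good to about 2 mm. A picture is of the moment at which its call begins: read the wrist's pose just before it. There is no depth.
- ctrl.hand_in(): hands the job in; it is judged then, once.
Trained networks look in a picture, given as the dict that the camera call returned (one of the last four; its "shot" number tells which), for a name from the list of things; names that differ only in an ending like _2 or _b are one class to them, and where a whole thing is asked for, a point or a joint stands for the part that bears it (a point fixed in the world has none). Each returns a list of dicts, best first, with "conf" (0 to 1); they miss things now and then, are a little off and sometimes report something else, mostly with a low value. They report only what shows in the picture. A call takes as long as a camera call. They do not tell look-alikes from the thing itself.
- ctrl.cut_out(name, picture): "mask" (384x512 bool, what is visible of it) and "centre" ([row, column] in pixels, amid what is visible of it).
The state is a dict: "time_s": time; "qpos": joint angles; "joint_vel": joint speeds; "tau": joint torques, N m; "ee_pos": TCP position; "eef_rot": TCP orientation; "force": force on the tool from outside, world axes, zero at the start; "moment": the same for the moment, N m; "grip_width": finger opening in m; "grip_force": force on a finger pad.
Only numpy, scipy, OpenCV 4.12 (cv2) and the standard library are available. Lean on these libraries where they do the work, as an engineer would, in place of code of your own. Each camera call takes 0.05 s, during which the arm holds its last target. There are 200 camera calls.

## Task

Move the chocolate-moulding turntable on by one notch: press its black dished plunger fully down with the fingertips, keep it down while you turn the table anticlockwise (seen from above) until the empty mould is under the hopper's spout, then let go so that the plunger springs fully up in that next notch. Do not swing the table well past that notch or back the other way. Push only: lift nothing, leave the moulds in their seats and everything else where it stands.

Things in the scene. Friction and masses are not known exactly. Their poses are not given: they have to be found in the camera images.
- turntable (a joint): angle (rad) of the turntable, a steel disc 284 mm across, top 85 mm above the work surface, about a vertical axis through point table_centre; positive anticlockwise from above. Starts near 0, locked in a notch with 0.01 rad of play; notches lie every 60 degrees, so the next is at 1.047. Bearing friction about 0.25 N m; once free it stays where it is left
- plunger (a joint): how far the plunger is pressed down (m): 0 up, 0.012 at its stop. Its spring pushes up with 5 N at 0, 10 N at the stop. It rides on the turntable; its tooth (8 mm round bar) locks the table in a notch and is clear when pressed 9.5 mm or more. Let go between notches it stays about 9 mm down, the tooth under the ring; let go within about 3 mm of a notch's middle it springs up
- plunger_top (a point): centre of the floor of the plunger's dish, moving with it: a black round cup, 60 mm outside, 52 mm inside, rim 8 mm above the floor, floor 110 mm above the work surface when up. It lies 150 mm from the turntable's axis, on the robot's side, at the end of a dark radial bar. Shut fingertips fit inside, press its floor and can push the rim sideways
- table_centre (a point): the turntable's axis, at the height of the disc's top (85 mm). A dark hub, 40 mm across, stands 16 mm above it
- next_notch (a point): mouth of the next notch anticlockwise from the plunger, 164 mm from the axis, 80 mm above the work surface, in the inner edge of the fixed aluminium ring round the disc (158 to 186 mm from the axis; six notches 11 mm wide, 60 degrees apart). Seen from the axis, the plunger must end in this direction
- spout_tip (a point): lower end of the spout of the fixed steel hopper (76 mm across, top 245 mm above the work surface) that stands over the disc on the side away from the plunger; 92 mm from the axis, 138 mm high. Its column stands just outside the ring, 228 mm from the axis
- mould_empty: empty teal mould, 56 x 56 x 24 mm with four square pockets, loose in a seat with a 3 mm lip on the disc, 92 mm from the axis, one sixth of a turn short of the spout. Origin: middle of the underside
- mould_filled: the same mould, filled with chocolate, in the seat under the spout at the start. Origin: middle of the underside
- mould_done: the same mould, filled with chocolate, in the seat one sixth of a turn past the spout at the start. Origin: middle of the underside
- palette_knife: bystander: palette knife lying beside the turntable
- dish: bystander: small steel bowl, 90 mm across, 45 mm high, beside the turntable; origin under its middle
- jar: bystander: glass jar with a steel lid, 68 mm across, 95 mm high; origin under its middle
- beaker: bystander: white plastic beaker, 72 mm across, 85 mm high; origin under its middle
Not all that is in view belongs to the job. Leave any blue or red look-alike of the mould_filled alone.

How it is judged:
On the way, in this order (a step that is already met when the one before it is completed fails the run):
1. the plunger is pressed down at least 8 mm with the table still in its first notch (value of joint plunger above 0.008 m and value of joint turntable below 0.12 rad), for 0.05 s.
2. the table has been turned half way to the next notch (value of joint turntable above 0.52 rad), for 0.1 s.
At the end, for the whole second after the job is handed in: the table stands still at the next notch (60 degrees anticlockwise, within 0.03 rad) with the plunger sprung up (within 2 mm), the empty mould within 12 mm of under the spout, the three moulds flat in their seats (spacing 92 mm within 12 mm), and the bystanders within 30 mm of where they were (value of joint turntable between 1.017 and 1.077 rad and value of joint plunger below 0.002 m and velocity of joint turntable between -0.02 and 0.02 rad/s and horizontal distance between mould_empty and spout_tip below 0.012 m and distance between mould_empty and mould_filled between 0.08 and 0.104 m and distance between mould_filled and mould_done between 0.08 and 0.104 m and angle between each of mould_empty, mould_filled, mould_done's own z axis and vertical below 0.1 rad and distance of each of palette_knife, dish, jar, beaker from where it was at the start of the episode below 0.03 m); the robot touches nothing.
It fails at once if the table is swung more than 15 degrees past the next notch (value of joint turntable above 1.307 rad).
It fails at once if the table is turned more than 15 degrees the other way (value of joint turntable below -0.26 rad).
It fails at once if a mould is lifted or knocked off the table (height (world z) of any of mould_empty, mould_filled, mould_done above 0.105 m or height (world z) of any of mould_empty, mould_filled, mould_done below 0.075 m).
It fails at once if a bystander is lifted (height (world z) of any of palette_knife, dish, jar, beaker above 0.025 m).
It fails at once if a bystander is pushed more than 30 mm (distance of any of palette_knife, dish, jar, beaker from where it was at the start of the episode above 0.03 m).
It also fails if it takes over 42 s, if anything falls off the work surface, if the arm or the gripper's body presses on something with over 40 N, if the wrist force passes 120 N, or if a joint passes its speed limit or range.

## Working session

There is one attempt and no reset: what is moved stays moved. The work goes in short steps, Python scripts to look and compute and a tool call to move; the robot and the scene stay as the last step left them, time stands still between calls to the robot, and variables do not carry over. Pictures are saved under pics/ and viewed, at most 10 in all, crops included, and the job is handed in when it is done.

Besides the shell and the picture viewer there is one more tool, called after "Emit:" in YAML: its name, and indented under it one key for each argument. move_arm: Moves the arm, as the interface text tells. Its arguments: {"type":"object","properties":{"increments":{"type":"array","items":{"type":"array","items":{"type":"number"}}},"force":{"type":"number"}},"required":["increments"]}

```bash
mkdir -p pics; cat > h.py <<'E'
import numpy as np, cv2
from station import ctrl
def ray(p,r,c,z,pose=None):
    T=p["pose"] if pose is None else pose
    d=T[:3,:3]@np.linalg.inv(p["K"])@np.array([c,r,1.]); o=T[:3,3]
    return o+d*(z-o[2])/d[2]
def proj(p,X,pose=None):
    T=p["pose"] if pose is None else pose
    q=p["K"]@(T[:3,:3].T@(np.array(X)-T[:3,3])); return q[:2]/q[2]
E
python3 - <<'E'
from h import *
np.set_printoptions(precision=4,suppress=True)
o=ctrl.get_obs(); print({k:np.round(o[k],3) for k in ["time_s","ee_pos","eef_rot","grip_width","force"]})
Z=dict(plunger_top=.112,table_centre=.085,spout_tip=.138,mould_empty=.109,mould_filled=.109,mould_done=.109,next_notch=.08)
for cam in ["top","side"]:
    p=ctrl.camera(cam); cv2.imwrite(f"pics/{cam}0.png",p["color"]); print(cam,p["pose"][:3,3])
    for n,z in Z.items():
        for d in ctrl.cut_out(n,p)[:3]:
            r,c=d["centre"]; print(n,round(d["conf"],2),np.round([r,c]),d["mask"].sum(),ray(p,r,c,z))
E
```

```text
{'time_s': np.float64(0.0), 'ee_pos': array([ 0.207, -0.509,  0.168]), 'eef_rot': array([-3.14 , -0.   ,  0.386]), 'grip_width': np.float64(0.094), 'force': array([ 0.205, -0.892, -0.651])}
top [0.4804 0.0034 1.5553]
plunger_top 0.77 [236. 278.] 222 [ 0.4781 -0.0525  0.112 ]
table_centre 0.78 [197. 282.] 7930 [ 0.619  -0.0675  0.085 ]
spout_tip 0.55 [195. 282.] 8113 [ 0.6193 -0.0661  0.138 ]
mould_empty 0.68 [176. 298.] 245 [ 0.6922 -0.1279  0.109 ]
mould_empty 0.28 [204. 354.] 435 [ 0.5885 -0.324   0.109 ]
mould_filled 0.78 [184. 192.] 213 [0.6646 0.2555 0.109 ]
mould_filled 0.56 [177. 275.] 35 [ 0.6888 -0.0423  0.109 ]
mould_filled 0.51 [150. 200.] 229 [0.7907 0.2285 0.109 ]
mould_done 0.64 [188. 262.] 237 [0.6505 0.0036 0.109 ]
next_notch 0.88 [198. 283.] 8129 [ 0.6154 -0.0743  0.08  ]
side [0.1724 0.9241 0.651 ]
plunger_top 0.6 [196. 315.] 267 [ 0.4796 -0.0428  0.112 ]
table_centre 0.92 [202. 264.] 9860 [0.6087 0.0062 0.085 ]
spout_tip 0.97 [204. 265.] 9460 [0.5614 0.1034 0.138 ]
mould_filled 0.89 [247. 154.] 427 [0.7203 0.3428 0.109 ]
mould_filled 0.61 [179. 239.] 263 [ 0.7181 -0.0474  0.109 ]
mould_filled 0.58 [270. 194.] 552 [0.5951 0.3693 0.109 ]
mould_done 0.57 [194. 251.] 385 [0.6422 0.0228 0.109 ]
next_notch 0.75 [204. 266.] 9676 [0.6028 0.008  0.08  ]
next_notch 0.69 [344. 202.] 1991 [0.4893 0.5036 0.08  ]
```

```bash
python3 -c "
import cv2
a=cv2.imread('pics/top0.png')[110:290,150:390];cv2.imwrite('pics/topc.png',cv2.resize(a,(800,600),interpolation=2))
a=cv2.imread('pics/side0.png');cv2.imwrite('pics/sidec.png',cv2.resize(a,(800,600),interpolation=2))"
```

```text
(no output)
```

View pics/topc.png

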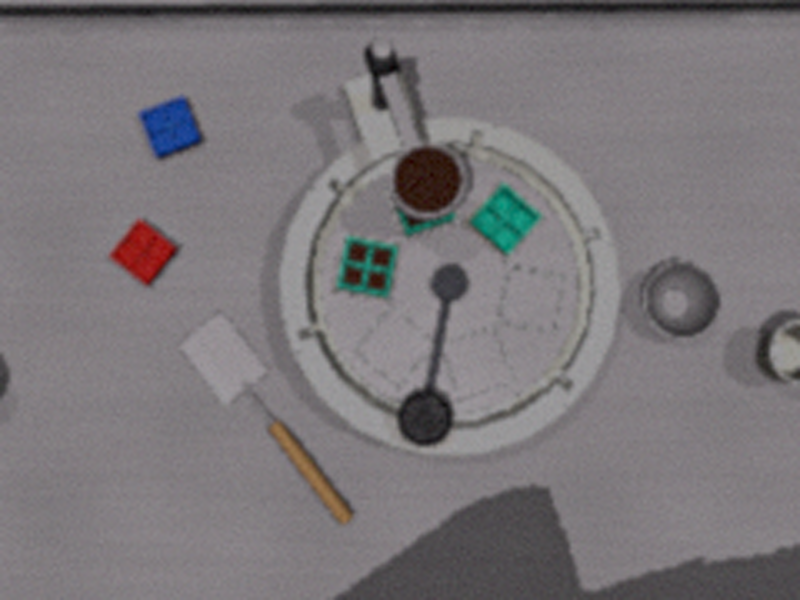

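View pics/sidec.png

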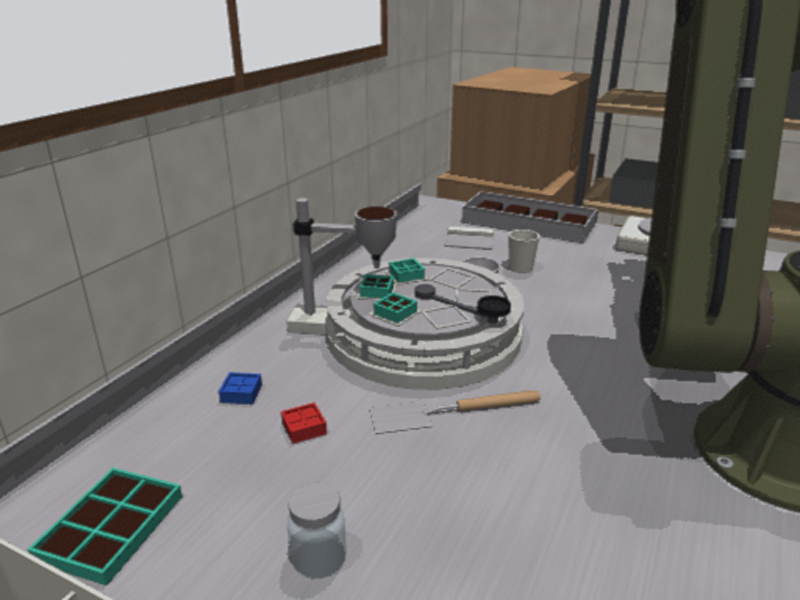

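The top view (crop) shows the plunger at (425,417), the hub at (450,283), the hopper at (428,180), the empty mould at (505,220) and the next notch at (567,383). Anticlockwise moves the plunger to the right, towards -y. The blue (170,127) and red (143,252) moulds are the look-alikes and stay untouched.

```bash
python3 - <<'E'
from h import *
from scipy.optimize import least_squares
np.set_printoptions(precision=4,suppress=True)
p=ctrl.camera("top")
W=lambda u,v,z:ray(p,110+v*.3,150+u*.3,z)[:2]
N=np.array([W(*q,.083) for q in [(335,185),(477,137),(593,235),(567,383),(307,335)]])
k=np.array([-1,0,1,2,-2]) # placeholder order
hub=W(450,283,.101); pl=W(425,417,.112); print("hub",hub,"plunger",pl,np.linalg.norm(pl-hub))
a=np.degrees(np.arctan2(*(N-hub).T[::-1])); print("notches",N.tolist(),a,a%60,np.linalg.norm(N-hub,axis=1))
f=least_squares(lambda x:np.linalg.norm(N-x[:2],axis=1)-x[2],[*hub,.164]);print("fit",f.x)
c=f.x[:2]
for cc in(hub,c):
  d=pl-cc; print("plunger ang",np.degrees(np.arctan2(d[1],d[0]))%360, np.linalg.norm(d), "mould", np.degrees(np.arctan2(*(W(505,220,.109)-cc)[::-1])))
o=ctrl.get_obs(); print(o["ee_pos"],o["eef_rot"])
from scipy.spatial.transform import Rotation as R
print(R.from_euler("xyz",o["eef_rot"]).as_matrix())
print(ctrl.camera("wrist")["tool_from_camera"])
E
```

```text
hub [ 0.6243 -0.0791] plunger [ 0.4799 -0.0501] 0.1473361854861796
notches [[0.7361173833537484, 0.045912835430009985], [0.7890114055382256, -0.11219547501552737], [0.6782215985016466, -0.23819790086612996], [0.5158884569748539, -0.2060347532732314], [0.5698138948379449, 0.07714991898756997]] [  48.1974  -11.3517  -71.2763 -130.508   109.223 ] [48.1974 48.6483 48.7237 49.492  49.223 ] [0.1677 0.168  0.168  0.1669 0.1655]
fit [ 0.6255 -0.0798  0.167 ]
plunger ang 168.62719860311628 0.1473361854861796 mould -41.64163552128735
plunger ang 168.44971232568733 0.14867979776001755 mould -41.82151377691196
[ 0.207  -0.5096  0.1685] [ 3.1416 -0.      0.3858]
[[ 0.9265  0.3763  0.    ]
 [ 0.3763 -0.9265 -0.    ]
 [ 0.      0.     -1.    ]]
[[-0.0005 -0.9688 -0.248   0.072 ]
 [ 1.     -0.0004 -0.0005 -0.0008]
 [ 0.0004 -0.248   0.9688 -0.2165]
 [ 0.      0.      0.      1.    ]]
```

Emit:
move_arm:
  increments:
    - [0,0,0,-0.2,0,0,0.1287]
    - [0,0,0,-0.2,0,0,0.1287]
    - [0,0,0,-0.2,0,0,0.1287]
    - [0,0.2,-0.3,0,0,0,0]
    - [0,0.39,-0.657,0,0,0,0]
    - [0,0.39,-0.657,0,0,0,0]
    - [0,0.39,-0.657,0,0,0,0]
    - [0,0.39,-0.657,0,0,0,0]
    - [0,0.39,-0.657,0,0,0,0]
    - [0,0.39,-0.657,0,0,0,0]
    - [0,0.39,-0.657,0,0,0,0]
    - [0,0.39,-0.657,0,0,0,0]
    - [0,0.39,-0.657,0,0,0,0]
    - [0,0.39,-0.657,0,0,0,0]
    - [0,0.39,-0.657,0,0,0,0]
    - [0,0.39,-0.657,0,0,0,0]
    - [0,0.2,-0.4,0,0,0,0]
    - [0,0,0,0,0,0,0]
    - [0,0,0,0,0,0,0]

```text
time_s: 2.8
ee_pos: [0.4606, -0.08, 0.1982]
eef_rot: [-3.142, 0.001, 0.003]
force: [-0.4, -0.5, -0.6]
grip_width: 0.0005
grip_force: 0.0
```

```bash
cat > w.py <<'E'
from h import *
from scipy.spatial.transform import Rotation as R
import sys
np.set_printoptions(precision=4,suppress=True)
o=ctrl.get_obs(); print(o["time_s"],o["ee_pos"],o["eef_rot"],o["qpos"],o["grip_width"])
p=ctrl.camera("wrist"); T=np.eye(4);T[:3,:3]=R.from_euler("xyz",o["eef_rot"]).as_matrix();T[:3,3]=o["ee_pos"];T=T@p["tool_from_camera"]
im=p["color"].copy()
for n,z in dict(plunger_top=.114,mould_empty=.109,mould_done=.109).items():
    for d in ctrl.cut_out(n,p)[:2]:
        r,c=d["centre"]; print(n,round(d["conf"],2),r,c,ray(p,r,c,z,T)); cv2.circle(im,(int(c),int(r)),3,(0,0,255),-1)
for X in [(.478,-.0504,.11),(.625,-.0795,.101),(.5175,-.203,.08)]:
    q=proj(p,X,T); print(q); cv2.circle(im,tuple(int(v) for v in q),3,(0,255,0),1)
cv2.imwrite(sys.argv[1],cv2.resize(im,(800,600)))
E
python3 w.py pics/w1.png
```

```text
2.8 [ 0.4606 -0.08    0.1982] [-3.1416  0.0006  0.0029] [-0.2502  0.0911  1.7006 -0.0001  1.3505  1.3177] 0.0005437482685908362
plunger_top 0.97 167.9 215.1 [ 0.481  -0.0465  0.114 ]
mould_empty 0.54 7.0 147.5 [0.6128 0.006  0.109 ]
mould_done 0.89 4.7 150.3 [0.6145 0.0035 0.109 ]
[219.855  170.4607]
[252.2443  -6.1815]
[379.1709 125.1685]
```

View pics/w1.png

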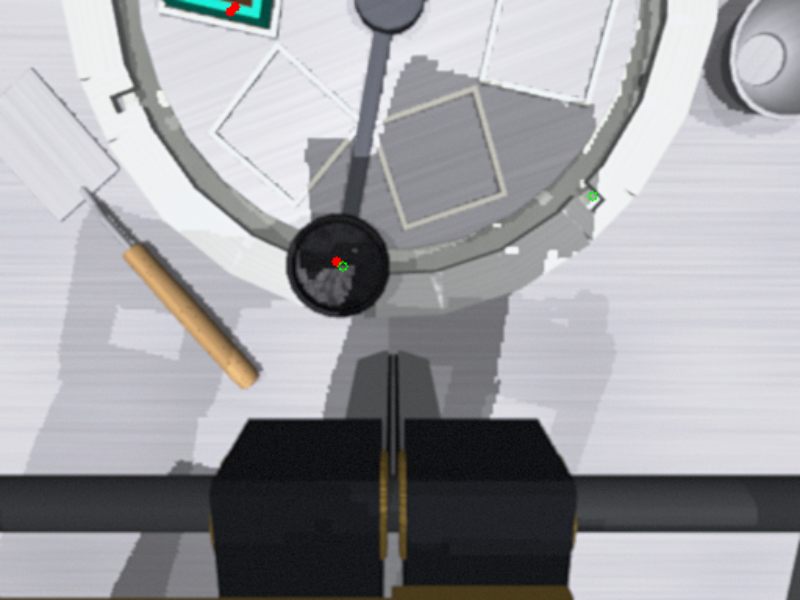

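The picture shows the plunger dish at (338,264) px, the next notch at (593,196) as predicted, and the knife well clear. I'll go above the dish and press.

Emit:
move_arm:
  increments:
    - [0,0.13,-0.21,0,0,0,0]
    - [0,0.13,-0.21,0,0,0,0]
    - [0,0.13,-0.22,0,0,0,0]
    - [0,0,0,-0.0,0,0,0]
    - [0,0,0,0.4,0,0,0]
    - [0,0,0,0.4,0,0,0]
    - [0,0,0,0.4,0,0,0]
    - [0,0,0,0.3,0,0,0]
    - [0,0,0,0.1,0,0,0]
    - [0,0,0,0.1,0,0,0]
    - [0,0,0,0.1,0,0,0]
    - [0,0,0,0,0,0,0]

```text
time_s: 4.2
ee_pos: [0.4806, -0.0484, 0.1084]
eef_rot: [-3.142, 0.0, -0.0]
force: [-0.3, 0.0, -0.3]
grip_width: 0.0002
grip_force: 0.0
```

Emit:
move_arm:
  increments:
    - [0,0,0,0.08,0,0,0]
    - [0,0,0,0.08,0,0,0]
    - [0,0,0,0,0,0,0]

```text
time_s: 4.5
ee_pos: [0.4804, -0.0484, 0.1001]
eef_rot: [-3.141, 0.001, -0.0]
force: [0.3, 0.3, 0.1]
grip_width: 0.0007
grip_force: 0.0
```

```bash
python3 w.py pics/w2.png
```

```text
4.5 [ 0.4804 -0.0484  0.1001] [-3.1415  0.0007 -0.0003] [-0.1763  0.2233  1.7865  0.      1.1324  1.3948] 0.0007441949878262058
plunger_top 0.82 212.4 251.5 [ 0.4894 -0.0476  0.114 ]
mould_done 0.82 5.4 170.2 [ 0.6077 -0.0027  0.109 ]
[255.79   227.4668]
[307.8767 -24.5138]
[472.464  159.6689]
```

View pics/w2.png

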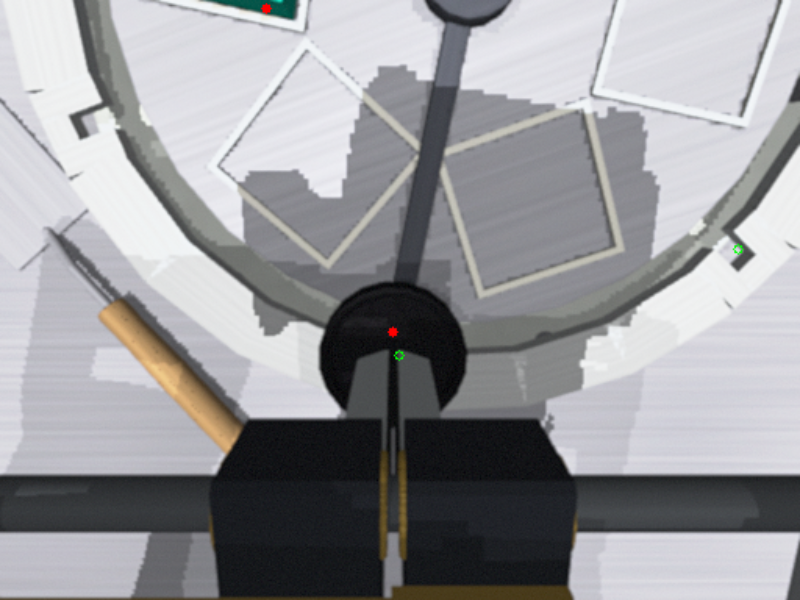

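The fingertips show inside the dish (392,352), centred left to right, but there is no force yet. I'll go down in small steps until it registers.

Emit:
move_arm:
  increments:
    - [0,0,0,0.04,0,0,0]
    - [0,0,0,0,0,0,0]

```text
time_s: 4.9
ee_pos: [0.4805, -0.0484, 0.0984]
eef_rot: [-3.142, 0.0, -0.0]
force: [0.4, -1.6, -0.4]
grip_width: 0.0005
grip_force: 0.0
```

Emit:
move_arm:
  increments:
    - [0,0,0,0.04,0,0,0]
    - [0,0,0,0,0,0,0]

```text
time_s: 5.1
ee_pos: [0.4805, -0.0484, 0.0963]
eef_rot: [-3.142, 0.0, -0.0]
force: [-0.1, -0.1, 0.4]
grip_width: 0.0009
grip_force: 0.0
```

```bash
python3 - <<'E'
from h import *
p=ctrl.camera("side"); o=ctrl.get_obs()
print(o["tau"],o["force"])
for X in [(.480,-.048,.11),o["ee_pos"],(.480,-.018,.118),(.480,-.018,.106)]: 
    u=proj(p,X); print(u)
u=proj(p,(.480,-.048,.11)).astype(int)
a=p["color"][u[1]-45:u[1]+45,u[0]-60:u[0]+60]; print(u-[60,45])
cv2.imwrite("pics/s2.png",cv2.resize(a,(800,600),interpolation=2))
E
```

```text
[-1.42583103e-03 -4.57938731e+01 -3.21203434e+01  2.58002017e-02
 -1.05645347e-01 -3.21302537e-05] [-0.37349201  0.57023678  0.45009033]
[315.14444917 195.61213472]
[314.7008494  199.82333899]
[311.57829618 197.71178094]
[311.30273882 201.61538569]
[255 150]
```

View pics/s2.png

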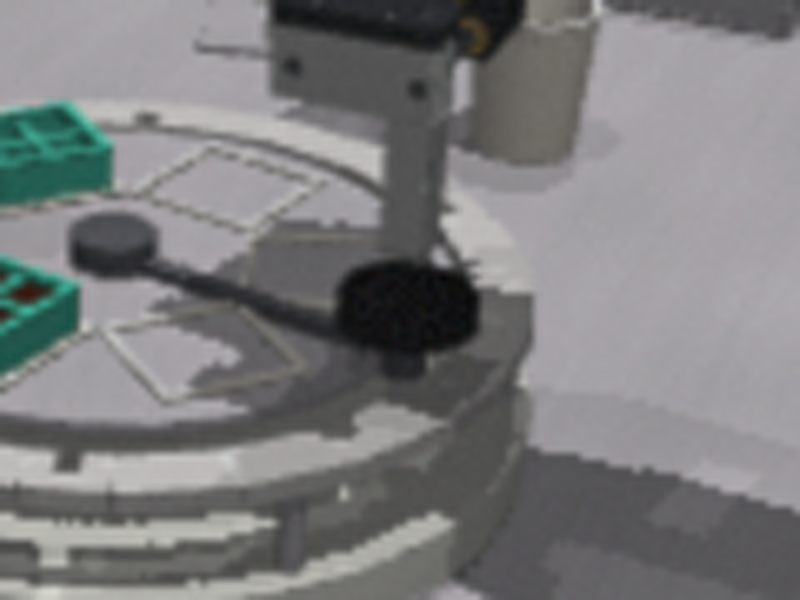

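```bash
python3 - <<'E'
from h import *
from scipy.spatial.transform import Rotation as R
np.set_printoptions(precision=3,suppress=True)
p=ctrl.camera("side"); 
old=cv2.imread("pics/side0.png")
a=np.hstack([cv2.resize(i[175:215,290:340],(400,320),interpolation=0) for i in (old,p["color"])])
cv2.imwrite("pics/cmp.png",a)
for d in ctrl.cut_out("plunger_top",p)[:1]:
    ys,xs=np.where(d["mask"]); print("now",d["conf"],d["centre"],xs.min(),xs.max(),ys.min(),ys.max(),d["mask"].sum())
for n,im in(("old",old),("now",p["color"])):
    g=im[:,:,:].max(2)[175:215,290:340]; ys,xs=np.where(g<45); print(n,xs.min()+290,xs.max()+290,ys.min()+175,ys.max()+175,[int((g[:,c]<45).sum()) for c in(18,22,25,28,32)],[int(np.where(g[:,c]<45)[0].max(initial=0))+175 for c in(18,22,25,28,32)])
for z in (.118,.106): print(z,[proj(p,(.48+.03*np.cos(t),-.048+.03*np.sin(t),z)) for t in np.radians([108,288,198,18])])
w=ctrl.camera("wrist");print(w["K"]); M=np.linalg.inv(w["tool_from_camera"]); print(proj(w,(0,0,0),w["tool_from_camera"]))
E
```

```text
now 0.68 [195.8, 315.2] 305 326 189 202 258
old 305 325 190 206 [11, 16, 16, 13, 10] [201, 205, 206, 202, 201]
now 294 326 189 206 [12, 15, 18, 14, 11] [201, 204, 206, 203, 201]
0.118 [array([315.036, 198.22 ]), array([315.624, 188.102]), array([326.379, 193.82 ]), array([304.369, 192.274])]
0.106 [array([314.743, 202.13 ]), array([315.341, 191.885]), array([326.036, 197.674]), array([304.135, 196.11 ])]
[[338.167   0.    251.135]
 [  0.    338.167 195.756]
 [  0.      0.      1.   ]]
[252.652 219.157]
```

View pics/cmp.png

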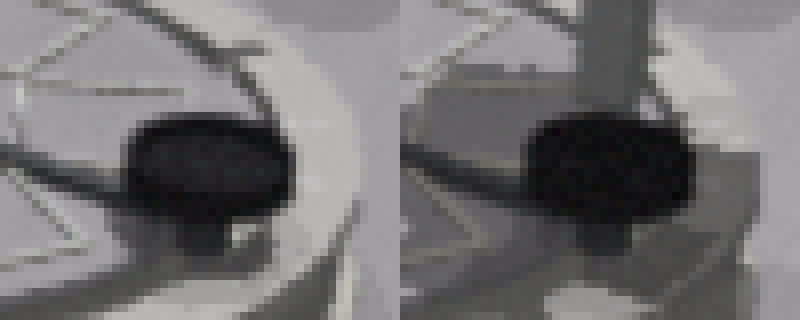

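```bash
python3 - <<'E'
from h import *
w=ctrl.camera("wrist"); s=ctrl.camera("side")
g=lambda a:(255*(a/255.)**.4).astype('uint8')
A=cv2.resize(g(w["color"][150:290,180:320]),(400,400),interpolation=2)
B=cv2.resize(g(s["color"][165:210,293:338]),(400,400),interpolation=0)
cv2.imwrite("pics/x.png",np.hstack([A,B]))
E
```

```text
(no output)
```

View pics/x.png

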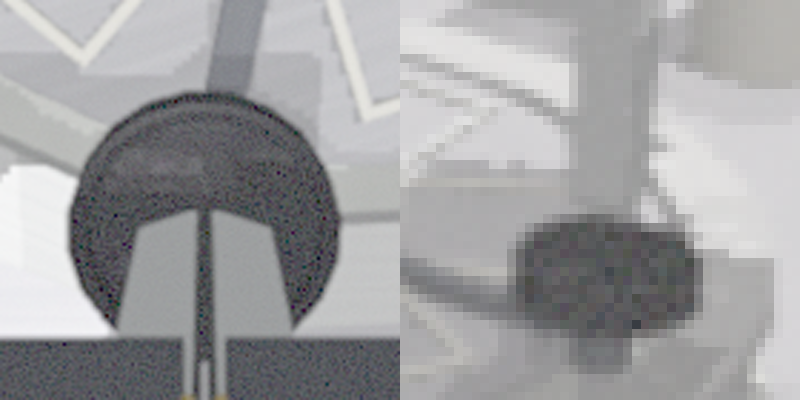

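The pictures disagree with the reported TCP. From the side the finger ends at the far rim, about row 188, so its tip is near z 0.13. In the wrist view the fingertip is also about 35 mm short of the nominal TCP. The dish is still up and untouched, which matches the zero force. I'll keep going down slowly until the force rises.

Emit:
move_arm:
  increments:
    - [0,0,0,0.1,0,0,0]
    - [0,0,0,0.1,0,0,0]
    - [0,0,0,0,0,0,0]

```text
time_s: 5.7
ee_pos: [0.4801, -0.0484, 0.0856]
eef_rot: [-3.141, 0.001, -0.0]
force: [0.2, -0.3, -0.5]
grip_width: 0.0004
grip_force: 0.0
```

Emit:
move_arm:
  increments:
    - [0,0,0,0.06,0,0,0]
    - [0,0,0,0.06,0,0,0]
    - [0,0,0,0,0,0,0]

```text
time_s: 6.0
ee_pos: [0.4804, -0.0484, 0.0801]
eef_rot: [-3.141, 0.001, -0.0]
force: [-0.9, 0.1, -0.4]
grip_width: 0.0003
grip_force: 0.0
```

Emit:
move_arm:
  increments:
    - [0,0,0,0.05,0,0,0]
    - [0,0,0,0.05,0,0,0]
    - [0,0,0,0,0,0,0]

```text
time_s: 6.3
ee_pos: [0.4804, -0.0484, 0.0752]
eef_rot: [-3.141, 0.001, -0.0]
force: [-0.5, -0.1, 0.2]
grip_width: 0.0003
grip_force: 0.0
```

```bash
python3 - <<'E'
from h import *
w=ctrl.camera("wrist"); s=ctrl.camera("side")
g=lambda a:(255*(a/255.)**.4).astype('uint8')
A=cv2.resize(g(w["color"][150:290,180:320]),(400,400),interpolation=2)
B=cv2.resize(g(s["color"][165:210,293:338]),(400,400),interpolation=0)
cv2.imwrite("pics/x2.png",np.hstack([A,B]))
E
```

```text
(no output)
```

View pics/x2.png

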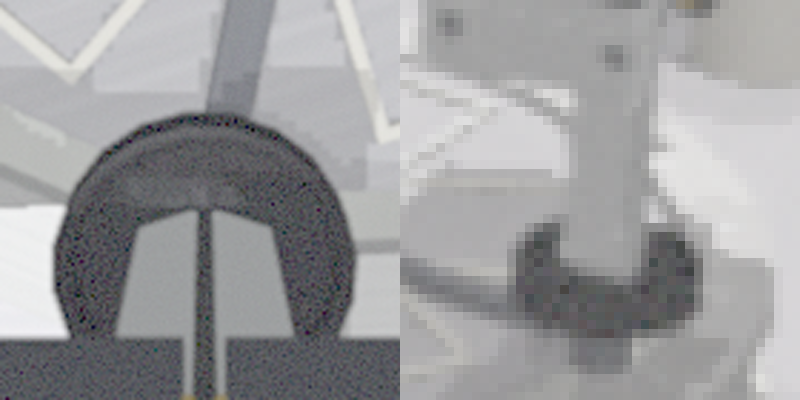

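Now the finger shows inside the dish, in front of the far rim, with its tip near the floor. Pressing on.

Emit:
move_arm:
  increments:
    - [0,0,0,0.05,0,0,0]
    - [0,0,0,0.05,0,0,0]
    - [0,0,0,0,0,0,0]

```text
time_s: 6.7
ee_pos: [0.4809, -0.0485, 0.0707]
eef_rot: [3.141, -0.001, -0.0]
force: [-1.0, 0.4, 6.2]
grip_width: 0.0003
grip_force: 3.0
```

Emit:
move_arm:
  increments:
    - [0,0,0,0.07,0,0,0]
    - [0,0,0,0.07,0,0,0]
    - [0,0,0,0.04,0,0,0]
    - [0,0,0,0,0,0,0]

```text
time_s: 7.1
ee_pos: [0.4809, -0.0485, 0.062]
eef_rot: [3.141, -0.001, -0.0]
force: [-2.0, -0.1, 10.0]
grip_width: 0.0009
grip_force: 4.8
```

```bash
python3 - <<'E'
import numpy as np
c=np.array([.625,-.0795]);t=np.radians(np.linspace(167.9,214.9,17));r=np.linspace(.1474,.149,17)
P=c+r[:,None]*np.c_[np.cos(t),np.sin(t)]
d=np.diff(P,axis=0)/.05*[1,-1];print([[0,round(a,3),round(b,3),0,0,0,0] for a,b in d.tolist()],P[-1])
E
```

```text
[[0, -0.03, 0.148, 0, 0, 0, 0], [0, -0.022, 0.15, 0, 0, 0, 0], [0, -0.015, 0.151, 0, 0, 0, 0], [0, -0.007, 0.151, 0, 0, 0, 0], [0, 0.001, 0.152, 0, 0, 0, 0], [0, 0.009, 0.151, 0, 0, 0, 0], [0, 0.016, 0.151, 0, 0, 0, 0], [0, 0.024, 0.15, 0, 0, 0, 0], [0, 0.032, 0.149, 0, 0, 0, 0], [0, 0.04, 0.147, 0, 0, 0, 0], [0, 0.047, 0.145, 0, 0, 0, 0], [0, 0.054, 0.142, 0, 0, 0, 0], [0, 0.062, 0.139, 0, 0, 0, 0], [0, 0.069, 0.136, 0, 0, 0, 0], [0, 0.076, 0.133, 0, 0, 0, 0], [0, 0.082, 0.129, 0, 0, 0, 0]] [ 0.50279737 -0.16474974]
```

First I'll do six rows to see whether the table turns.

Emit:
move_arm:
  increments:
    - [0,-0.03,0.148,0.01,0,0,0]
    - [0,-0.022,0.15,0,0,0,0]
    - [0,-0.015,0.15,0,0,0,0]
    - [0,-0.007,0.15,0,0,0,0]
    - [0,0,0.15,0,0,0,0]
    - [0,0.01,0.15,0,0,0,0]
    - [0,0,0,0,0,0,0]

```text
time_s: 7.8
ee_pos: [0.4784, -0.0943, 0.062]
eef_rot: [3.141, -0.003, -0.001]
force: [0.7, -1.6, 9.0]
grip_width: 0.0003
grip_force: 4.8
```

```bash
cat > ang.py <<'E'
from h import *
np.set_printoptions(precision=4,suppress=True)
c=np.array([.625,-.0795])
o=ctrl.get_obs(); e=o["ee_pos"]; print(o["time_s"],e,"finger ang",np.degrees(np.arctan2(e[1]-c[1],e[0]-c[0]))%360,np.linalg.norm(e[:2]-c))
p=ctrl.camera("top")
for n,z in dict(plunger_top=.106,mould_empty=.109,mould_done=.109).items():
  for d in ctrl.cut_out(n,p)[:2]:
    X=ray(p,*d["centre"],z)[:2];v=X-c; print(n,round(d["conf"],2),d["centre"],d["mask"].sum(),X,"r",np.linalg.norm(v),"ang",np.degrees(np.arctan2(v[1],v[0]))%360)
# hidden by the arm? colour check of done mould
s=ctrl.camera("side")
for d in ctrl.cut_out("plunger_top",s)[:1]: X=ray(s,*d["centre"],.106)[:2]; v=X-c; print("side",d["conf"],d["mask"].sum(),X,np.degrees(np.arctan2(v[1],v[0]))%360,np.linalg.norm(v))
E
python3 ang.py
```

```text
7.8 [ 0.4784 -0.0943  0.062 ] finger ang 185.76797589321546 0.14733001750786107
mould_empty 0.76 [171.2, 293.1] 217 [ 0.7096 -0.1091] r 0.08957252738561458 ang 340.72947886210665
mould_done 0.49 [195.0, 260.0] 244 [0.6237 0.0113] r 0.09079422449164112 ang 90.8063790209601
side 0.54 201 [ 0.4801 -0.0643] 174.01153088913625 0.14573974563729583
```

The table turns with the finger: mould_done has gone +17.9° for +17.9° of finger. Carrying on.

Emit:
move_arm:
  increments:
    - [0,0.016,0.15,0,0,0,0]
    - [0,0.024,0.15,0,0,0,0]
    - [0,0.032,0.149,0,0,0,0]
    - [0,0.04,0.147,0,0,0,0]
    - [0,0.047,0.145,0,0,0,0]
    - [0,0.054,0.142,0,0,0,0]
    - [0,0.062,0.139,0,0,0,0]
    - [0,0.069,0.136,0,0,0,0]
    - [0,0.076,0.133,0,0,0,0]
    - [0,0.082,0.129,0,0,0,0]
    - [0,0.08,0.12,0,0,0,0]
    - [0,0,0,0,0,0,0]

```text
time_s: 9.3
ee_pos: [0.5078, -0.1712, 0.062]
eef_rot: [3.141, -0.003, -0.001]
force: [2.2, -0.6, 10.7]
grip_width: 0.0004
grip_force: 4.8
```

```bash
python3 ang.py
```

```text
9.3 [ 0.5078 -0.1712  0.062 ] finger ang 218.0403929914031 0.1487726634664171
mould_empty 0.4 [175.2, 284.3] 47 [ 0.6951 -0.077 ] r 0.07018987170489611 ang 2.003121785575032
mould_done 0.57 [206.0, 265.3] 257 [ 0.5839 -0.0075] r 0.0828854888086768 ang 119.71136678263967
side 0.76 176 [ 0.4972 -0.145 ] 207.14317991901055 0.14364826945275838
```

Emit:
move_arm:
  increments:
    - [0,0.065,0.079,0,0,0,0]
    - [0,0.067,0.076,0,0,0,0]
    - [0,0,0,0,0,0,0]
    - [0,0,0,-0.06,0,0,0]
    - [0,0,0,-0.06,0,0,0]
    - [0,0,0,0,0,0,0]

```text
time_s: 10.2
ee_pos: [0.513, -0.1781, 0.0671]
eef_rot: [3.142, -0.0, -0.0]
force: [-0.0, 0.3, 0.3]
grip_width: 0.0005
grip_force: 0.0
```

```bash
python3 ang.py
```

```text
10.2 [ 0.513  -0.1781  0.0671] finger ang 221.373228343733 0.14919051621397192
mould_done 0.71 [188.7, 278.0] 7184 [ 0.6461 -0.0537] r 0.03331828365373569 ang 50.62778918008029
mould_done 0.62 [208.4, 266.3] 297 [ 0.5753 -0.011 ] r 0.08461831026811598 ang 125.99218027113447
side 0.55 142 [ 0.5116 -0.1461] 210.39773020284048 0.13152948548086899
```

The force is gone, so the plunger is held under the ring short of the notch. Creeping forward against the rim.

Emit:
move_arm:
  increments:
    - [0,0.021,0.023,0,0,0,0]
    - [0,0.021,0.023,0,0,0,0]
    - [0,0.021,0.022,0,0,0,0]
    - [0,0.021,0.022,0,0,0,0]
    - [0,0.021,0.022,0,0,0,0]
    - [0,0.021,0.022,0,0,0,0]
    - [0,0.022,0.022,0,0,0,0]
    - [0,0.022,0.021,0,0,0,0]
    - [0,0.022,0.021,0,0,0,0]
    - [0,0.022,0.021,0,0,0,0]
    - [0,0,0,0,0,0,0]

```text
time_s: 11.6
ee_pos: [0.5234, -0.1884, 0.0668]
eef_rot: [-3.14, 0.001, -0.0]
force: [-2.8, 4.0, 0.8]
grip_width: 0.0006
grip_force: 2.3
```

```bash
python3 ang.py
```

```text
11.6 [ 0.5234 -0.1884  0.0668] finger ang 226.99052819659926 0.14894862078778362
plunger_top 0.7 [209.9, 267.0] 203 [ 0.5701 -0.0135] r 0.08584546634590669 ang 129.79310612085212
mould_empty 0.57 [175.8, 282.8] 37 [ 0.693  -0.0716] r 0.06845008209093785 ang 6.629071769861322
mould_done 0.78 [207.1, 265.5] 235 [ 0.58   -0.0082] r 0.08433427511541071 ang 122.2805652355136
mould_done 0.47 [225.0, 137.3] 370 [0.5183 0.4522] r 0.5422481406164713 ang 101.343406071467
side 0.77 169 [ 0.5178 -0.1839] 224.2598410292194 0.14962089907247478
```

Emit:
move_arm:
  increments:
    - [0,0.015,0.014,0,0,0,0]
    - [0,0.015,0.014,0,0,0,0]
    - [0,0.015,0.014,0,0,0,0]
    - [0,0.015,0.014,0,0,0,0]
    - [0,0,0,0,0,0,0]

```text
time_s: 12.4
ee_pos: [0.5264, -0.1911, 0.0668]
eef_rot: [-3.14, 0.001, -0.0]
force: [-2.9, 5.6, 0.8]
grip_width: 0.0003
grip_force: 2.6
```

Emit:
move_arm:
  increments:
    - [0,0.015,0.014,0,0,0,0]
    - [0,0.015,0.014,0,0,0,0]
    - [0,0.015,0.014,0,0,0,0]
    - [0,0.015,0.014,0,0,0,0]
    - [0,0,0,0,0,0,0]

```text
time_s: 12.9
ee_pos: [0.5295, -0.1937, 0.0668]
eef_rot: [-3.14, 0.001, 0.0]
force: [-1.4, 7.1, 1.1]
grip_width: 0.001
grip_force: 3.0
```

```bash
python3 ang.py
```

```text
12.9 [ 0.5295 -0.1937  0.0668] finger ang 230.0965297686633 0.14889068044815162
mould_empty 0.62 [208.7, 267.7] 232 [ 0.5742 -0.016 ] r 0.08130373229957277 ang 128.70024061263865
mould_done 0.7 [210.9, 268.1] 229 [ 0.5663 -0.0174] r 0.08546483910868131 ang 133.41569578037763
side 0.63 184 [ 0.5159 -0.17  ] 219.6539231769376 0.14176719751525596
```

```bash
cat > teal.py <<'E'
from h import *
c=np.array([.625,-.0795])
def teal(im,p):
    h=cv2.cvtColor(cv2.GaussianBlur(im,(3,3),0),cv2.COLOR_BGR2HSV); m=cv2.inRange(h,(75,90,50),(97,255,255))
    m=cv2.morphologyEx(m,cv2.MORPH_CLOSE,np.ones((5,5)))
    out=[]
    for k in cv2.findContours(m,cv2.RETR_EXTERNAL,cv2.CHAIN_APPROX_NONE)[0]:
        if cv2.contourArea(k)<40: continue
        (u,v),wh,a=cv2.minAreaRect(k); X=ray(p,v,u,.109)[:2]; d=X-c
        if np.hypot(*d)<.12: out.append((cv2.contourArea(k),np.round(wh,1).tolist(),round(a,1),np.round([u,v],1).tolist(),round(np.hypot(*d),4),round(np.degrees(np.arctan2(d[1],d[0]))%360,1)))
    return out
for cam in("top","side"):
    p=ctrl.camera(cam)
    for im in(cv2.imread(f"pics/{cam}0.png"),p["color"]):
        print(cam); [print(q) for q in teal(im,p)]
E
python3 teal.py
```

```text
top
(212.5, [15.3, 15.7], 11.3, [259.7, 189.7], np.float64(0.0936), np.float64(79.0))
(216.5, [14.8, 15.6], 45.0, [301.3, 175.2], np.float64(0.091), np.float64(319.8))
top
(211.5, [14.8, 15.6], 45.0, [267.3, 212.3], np.float64(0.091), np.float64(134.3))
(207.5, [15.2, 15.7], 15.9, [260.2, 187.6], np.float64(0.0935), np.float64(74.2))
side
(780.5, [35.3, 42.9], 63.4, [253.9, 185.8], np.float64(0.0622), np.float64(57.3))
side
(306.0, [16.0, 24.0], 90.0, [283.0, 199.0], np.float64(0.1138), np.float64(129.8))
(566.5, [34.7, 23.7], 53.7, [246.2, 189.1], np.float64(0.0917), np.float64(61.4))
```

The table is at about +55.3°, so roughly 12 mm remains. Carrying on.

Emit:
move_arm:
  increments:
    - [0,0.023,0.02,0,0,0,0]
    - [0,0.023,0.019,0,0,0,0]
    - [0,0.023,0.019,0,0,0,0]
    - [0,0.023,0.019,0,0,0,0]
    - [0,0,0,0,0,0,0]

```text
time_s: 13.8
ee_pos: [0.5345, -0.198, 0.0671]
eef_rot: [-3.141, 0.0, 0.0]
force: [-1.3, 3.7, 1.4]
grip_width: 0.0006
grip_force: 1.8
```

Emit:
move_arm:
  increments:
    - [0,0.016,0.012,0,0,0,0]
    - [0,0.016,0.012,0,0,0,0]
    - [0,0.016,0.012,0,0,0,0]
    - [0,0,0,0,0,0,0]

```text
time_s: 14.2
ee_pos: [0.5376, -0.2006, 0.068]
eef_rot: [3.141, -0.002, -0.0]
force: [0.5, 2.6, 6.9]
grip_width: 0.0004
grip_force: 3.4
```

The upward force has jumped to 6.9 N, so the plunger has sprung up into the notch. Checking the angle before I retreat.

```bash
python3 teal.py | head -6
```

```text
top
(212.5, [15.3, 15.7], 11.3, [259.7, 189.7], np.float64(0.0936), np.float64(79.0))
(216.5, [14.8, 15.6], 45.0, [301.3, 175.2], np.float64(0.091), np.float64(319.8))
top
(207.0, [15.0, 15.5], 39.8, [268.4, 213.2], np.float64(0.0908), np.float64(137.7))
(210.5, [15.5, 15.5], 11.3, [259.6, 189.4], np.float64(0.094), np.float64(78.4))
```

Emit:
move_arm:
  increments:
    - [0,0,0,-0.06,0,0,0]
    - [0,0,0,-0.08,0,0,0]
    - [0,-0.04,-0.04,-0.04,0,0,0]
    - [0,0,0,-0.3,0,0,0]
    - [0,0,0,-0.6,0,0,0]
    - [0,0,0,-0.6,0,0,0]
    - [0,-0.6,0,-0.6,0,0,0]
    - [0,-0.6,0,-0.6,0,0,0]
    - [0,-0.6,0,0,0,0,0]
    - [0,-0.6,0,0,0,0,0]
    - [0,0,0,0,0,0,0]
    - [0,0,0,0,0,0,0]

```text
time_s: 15.5
ee_pos: [0.4147, -0.1985, 0.2113]
eef_rot: [3.141, -0.001, -0.001]
force: [-0.3, -0.2, 0.2]
grip_width: 0.0007
grip_force: 0.0
```

```bash
python3 teal.py | head -6; python3 - <<'E'
from h import *
w=ctrl.camera("wrist"); s=ctrl.camera("side")
A=cv2.resize(w["color"],(400,300)); B=cv2.resize(s["color"][150:240,210:330],(400,300),interpolation=0)
cv2.imwrite("pics/end.png",np.hstack([A,B]))
print(proj(s,(.525,-.192,.118)),proj(s,(.525,-.192,.109)))
for d in ctrl.cut_out("plunger_top",s)[:1]: ys,xs=np.where(d["mask"]); print(d["conf"],xs.min(),xs.max(),ys.min(),ys.max(),d["centre"])
print([proj(s,(.525+.03*np.cos(t),-.192+.03*np.sin(t),.118)) for t in np.radians([108,288,198,18])])
E
```

```text
top
(212.5, [15.3, 15.7], 11.3, [259.7, 189.7], np.float64(0.0936), np.float64(79.0))
(216.5, [14.8, 15.6], 45.0, [301.3, 175.2], np.float64(0.091), np.float64(319.8))
top
(208.5, [15.6, 15.6], 45.0, [268.5, 213.5], np.float64(0.0912), np.float64(138.3))
(209.0, [15.5, 15.3], 11.3, [259.6, 189.5], np.float64(0.094), np.float64(78.6))
[317.22110219 170.29239045] [317.02083492 172.95656622]
0.69 184 333 127 248 [204.6, 262.1]
[array([316.99178569, 174.44067082]), array([317.44114235, 166.311917  ]), array([327.12092337, 170.91828856]), array([307.38093953, 169.67026414])]
```

View pics/end.png

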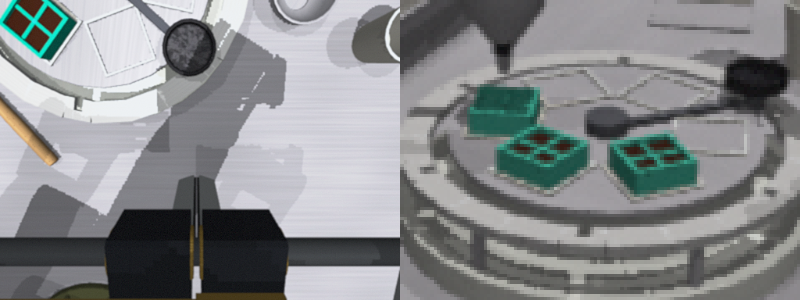

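The end picture shows the empty mould under the spout. The plunger rim's far edge is at side row 167, where 166 is predicted for fully up, the table is at about +59.4°, and the arm is clear.

```bash
python3 -c "
from station import ctrl
print(ctrl.hand_in())"
```

```text
the job is handed in; nothing more can be done
None
```

The turntable is one notch on at about +59.4° of 60°, with the empty mould under the spout, the plunger up and the arm clear; I handed the job in, but no verdict came back.

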